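# Stand a slumped transducer case back in its row

### The arm

A 6-joint arm with a two-finger parallel gripper is mounted at the origin on the work surface. World frame = base frame: x ahead of the robot, y to its left, z up, the work surface at z = 0. Lengths are in m, angles in degrees, forces in N, time in s.
With the tool pointing down it reaches from about 0.25 to 0.725 m from the base axis. Payload 9.7 kg.
Tool frame: the origin (TCP) lies at the very end of the fingers, on their centre line; the grasp point (between the pads) lies 19 mm behind it; x points along the fingers, y is the direction in which the jaws open and shut, and the axes are right-handed (so a half turn about x gives the same grasp; the last joint's range is limited). The gripper opens to 85 mm and grips with 20 to 120 N. Pads are 22 mm wide; open, the fingers measure 114 mm over their backs; the gripper's body (76 mm by 85 mm) begins 54 mm behind the grasp point. The pads swing forward as they close: fully open they stand 13 mm farther back than shut.
Start: joints at [-74.485, 4.979, 10.078, 95.1, 0, 90], TCP at [0.147, -0.53, 0.231] pointing down, gripper open.
Joint ranges: [-179.16, 179.16], [-48.56, 103.87], [-65.8, 70.77], [-126.05, 130.52], [-82.76, 87.17], [-180, 180]. Speed limits (degrees/s): [127.2, 127.2, 147.25, 180, 180, 180].

### API

Orientations are given as [roll, pitch, yaw] about the fixed x, y, z axes, in that order (R = Rz(yaw) Ry(pitch) Rx(roll)).
In Python, from workcell import get_obs, cams, bot gives the robot as it stands.
- The arm moves only by the tool apply_moves, never from a script. Its argument "rows" is a list that holds one entry, the list of rows, each a list of 7 numbers: the shift along the tool's x, y, z in mm, then the turn, a rotation vector about the tool's x, y, z in rad, then the opening, from 0 (shut) to 1 (fully open). A call has 1 to 20 rows; each row is the pose to reach, as a shift and turn from the pose measured when the call began, along the tool's axes at that moment; what a row does not reach only later rows make up. A row lasts 1/10 s, in which the tool goes at most 50 mm and 8.59 degrees, less where a joint would pass 70% of its speed; a pose out of reach is approached as far as the arm can. A call with a gripper value outside its range is refused whole. The fingers move at their own pace and stop on an object; "newtons" is the grip in N (left out, the last holds). Time passes only in rows, so rows that repeat a pose let the fingers close. It gives the time, the measured TCP pose, the force and the opening at its end, in the units of the state.
- get_obs(): the state, without advancing time (a new reading comes with each control period).
- cams.camera(name): name is "scene" or "top" or "wrist"; returns a dict with "pixels" (420x560x3 uint8, red, green, blue), "range_z" (420x560 float32, m along the optical axis (not along the pixel's ray), 0 where there is no reading), "fx", "fy", "cx", "cy" (pixels), "eye" and "attitude" of the camera in the world. Camera axes: x right, y up, looking along -z (the intrinsics and any distortion apply to the point x, -y, -z); pixel columns grow to the right and rows downward; lengths in m; the calibration is good to about 2 mm. A picture is of the moment at which its call begins.
- bot.job_done(): hands the job in, once; it reports no verdict.
Trained networks look in a picture, given as the dict that the camera call returned (one of the last four; its "shot" number tells which), for a name from the list of things; names that differ only in an ending like _2 or _b are one class to them, and where a whole thing is asked for, a point or a joint stands for the part that bears it (a point fixed in the world has none). Each returns a list of dicts, best first, with "confidence" (0 to 1); they miss things now and then, are a little off and sometimes report something else, mostly with a low value. They report only what shows in the picture. A call takes as long as a camera call. They do not tell look-alikes from the thing itself.
- cams.find_in(label, picture): "at" ([x, y, z] in m, in world coordinates, good to about 4 mm: the middle of the surface that is visible of it).
The state is a dict: "time": time; "q": joint angles; "qd": joint speeds; "joint_efforts": joint torques, N m; "ee_pos": TCP position; "tcp_rot": TCP orientation; "wrist_force": force on the tool from outside, world axes, zero at the start; "torque": the same for the moment, N m; "opening": finger opening in m.
Only numpy, scipy, OpenCV 4.12 (cv2) and the standard library are available. Lean on these libraries where they do the work, as an engineer would, in place of code of your own. Each camera call takes 0.05 s, during which the arm holds its last target.

### The job

The blue transducer case at the end of the row has slumped over onto the bookend. Push it back up onto its base with the fingertips, without flinging it, and only then slide the bookend up behind it so that the case stands upright and flush against the grey case and the bookend stands flush against the blue one. Just push: pick nothing up, do not shove the bookend while the case still leans on it, and leave the other cases and the rest of the bench undisturbed.

Things in the scene. Friction and masses are not known exactly. Their poses are not given: they have to be found in the camera images.
- blue_case: blue hard case, loose, about 0.5 kg: 220 mm long (its x), 54 thick (y), 180 high (z); latches and a folded handle stand up to 10 mm above its top. Origin: centre of its underside; +y towards the grey case, +z base to handle. At the start it leans about 30 to 45 degrees, its top away from the row, on the bookend. Once it leans less than about 17 degrees it drops onto its base and stands by itself
- case_foot (a point): middle of the lower edge of the blue case's -y face, the edge on which it leans and turns (axes as the case's)
- case_edge (a point): middle of the upper edge of the blue case's -y face, 180 mm along the face from case_foot. At the start this end is free: it sticks out over and beyond the bookend's top edge, on which the face rests (axes as the case's)
- case_back (a point): middle of the lower edge of the blue case's +y face, which comes to lie against the grey case (axes as the case's)
- grey_case: grey hard transducer case of the same size and shape as the blue one, standing upright in the row; origin: centre of its underside, z up, x along its 220 mm length, y across its thickness, away from the bookend
- grey_face (a point): middle of the lower edge of the grey case's free -y face, against which the blue case belongs (axes as the grey case's); the upright cases are backed by the fixed instrument and give at most a few mm
- bookend: loose yellow L-shaped steel bookend, about 0.7 kg: plate 120 mm wide (x), 85 high, 5 thick; foot 14 mm thick reaching 95 mm from the plate's face away from the row (-y); small gussets 56 mm either side of the middle. Origin: lower edge, middle, of the face that looks to the row (+y). Pushed towards the row on the outer edge of its foot, or low on the plate, it slides without tipping
- white_case: white hard transducer case of the same size and shape as the blue one, standing upright in the row; origin: centre of its underside, z up, x along its 220 mm length, y across its thickness, away from the bookend
- green_case: green hard transducer case of the same size and shape as the blue one, standing upright in the row; origin: centre of its underside, z up, x along its 220 mm length, y across its thickness, away from the bookend
- mat: thin fixed ribbed rubber mat, 240 x 620 mm, 4 mm thick, on which the row, the bookend and the instrument stand; its y runs along the row from the bookend to the instrument; origin on the bench beneath it, near the foot of the blue case
- pulser: fixed white instrument, 250 (x) x 200 (y) x 165 mm high, that closes the other (+y) end of the row; origin: centre of its underside
- gel_bottle: clear bottle with a blue cap, standing, 58 mm diameter, 170 mm high, close beyond the end of the blue case; origin: centre of its underside; leave it alone
- probe: white cordless ultrasound probe lying flat, about 140 x 58 x 26 mm; origin: under its middle; leave it alone
- driver: screwdriver with an orange handle lying beyond the row; leave it alone
- parts_tray: open blue tray of small parts, 100 x 150 x 50 mm; origin: centre of its underside; leave it alone
Mind the look-alikes: they are no part of the job. There is more than one size of the blue_case; the one meant has the size given above. Leave any purple look-alike of the grey_case alone.

How it is judged:
By the outcome, as a careful person would: the job done as asked, in the order asked, and still so for the second after the job is handed in, with the robot touching nothing.
It also fails if it takes over 51 s, if anything falls off the work surface, if the arm or the gripper's body presses on something with over 40 N, if the wrist force passes 120 N, or if a joint passes its speed limit or range.

## Working session

There is one attempt and no reset: what is moved stays moved. The work goes in short steps, Python scripts to look and compute and a tool call to move; the robot and the scene stay as the last step left them, time stands still between calls to the robot, and variables do not carry over. Pictures are saved under pics/ and viewed, and the job is handed in when it is done.

Besides the shell and the picture viewer there is one more tool, called as name([rows], argument=value, ...), one row to a line, values as JSON. apply_moves: Moves the arm, as the interface text tells. Its arguments: {"type":"object","properties":{"rows":{"type":"array"},"newtons":{"type":"number"}},"required":["rows"]}

```bash
mkdir -p pics; ls; cat > h.py <<'E'
import numpy as np, cv2
from workcell import get_obs, cams, bot
def shot(n,fn=None):
    p=cams.camera(n)
    if fn: cv2.imwrite('pics/'+fn,cv2.cvtColor(p['pixels'],cv2.COLOR_RGB2BGR))
    return p
def Rm(a):
    a=np.array(a,float)
    if a.shape==(3,3): return a
    from scipy.spatial.transform import Rotation as R
    if a.size==4: return R.from_quat(a).as_matrix()
    return R.from_euler('xyz',a,degrees=True).as_matrix()
def cloud(p):
    z=p['range_z'];v,u=np.mgrid[:z.shape[0],:z.shape[1]]
    c=np.stack([(u-p['cx'])/p['fx']*z,-(v-p['cy'])/p['fy']*z,-z],-1)
    w=c@Rm(p['attitude']).T+np.array(p['eye']); w[z<=0]=np.nan
    return w
E
python3 - <<'E'
from h import *
print(get_obs())
for n in ['scene','top','wrist']:
    p=shot(n,n+'0.png'); print(n,{k:v for k,v in p.items() if k not in('pixels','range_z')})
    for l in ['blue_case','grey_case','bookend','gel_bottle']:
        print(l,[(np.round(d['at'],3),round(d['confidence'],2)) for d in cams.find_in(l,p)])
    np.save(n+'0.npy',cloud(p))
E
```

```text
pics
{'time': 0.0, 'q': array([-7.44837990e+01,  5.01034889e+00,  1.00328862e+01,  9.50994024e+01,
        1.00316384e-03,  9.00005309e+01]), 'qd': array([-0.03177247, -0.01349358, -0.09230926, -0.09744947, -0.03982135,
       -0.06510046]), 'joint_efforts': array([ 2.08391793e-03, -5.20384562e+01,  4.64805973e+01,  1.62514084e-02,
        1.65219549e-04,  7.69250477e-06]), 'ee_pos': array([ 0.14707192, -0.52972384,  0.23057624]), 'tcp_rot': array([-90.74719165,  89.92312837, 104.76847775]), 'wrist_force': array([-0.88043171,  0.08229081,  0.32152058]), 'torque': array([-0.01073599, -0.00355049,  0.06191   ]), 'opening': 0.08564285341462446}
scene {'fx': 438.3894343941208, 'fy': 438.3894343941208, 'cx': 284.65448711888433, 'cy': 206.5871090328588, 'eye': array([ 0.85266035, -0.26262131,  1.45894112]), 'attitude': array([17.88585467, -0.26011872, 51.14642911]), 'shot': 1}
blue_case [(array([ 0.805, -0.195,  0.042]), 0.96), (array([0.203, 0.292, 0.044]), 0.57)]
grey_case [(array([0.382, 0.569, 0.146]), 0.77), (array([0.509, 0.073, 0.182]), 0.58), (array([0.492, 0.322, 0.168]), 0.58)]
b
[... 406 characters left out ...]
  0.142]), 0.65), (array([ 0.795, -0.194,  0.043]), 0.58)]
grey_case [(array([0.373, 0.564, 0.181]), 0.77), (array([0.497, 0.079, 0.187]), 0.6), (array([ 0.519, -0.149,  0.018]), 0.38), (array([0.495, 0.14 , 0.185]), 0.3)]
bookend [(array([ 0.519, -0.15 ,  0.016]), 0.57)]
gel_bottle [(array([0.673, 0.019, 0.115]), 0.57), (array([ 0.49 , -0.157,  0.002]), 0.4), (array([0.495, 0.142, 0.187]), 0.29)]
wrist {'fx': 346.99293282665445, 'fy': 346.99293282665445, 'cx': 275.79970519281335, 'cy': 206.84864799952382, 'eye': array([ 0.22395254, -0.50778587,  0.37363651]), 'attitude': array([-1.82744433e+01,  3.86270446e-02, -7.44647526e+01]), 'shot': 3}
blue_case []
grey_case []
bookend []
gel_bottle []
```

View pics/scene0.png

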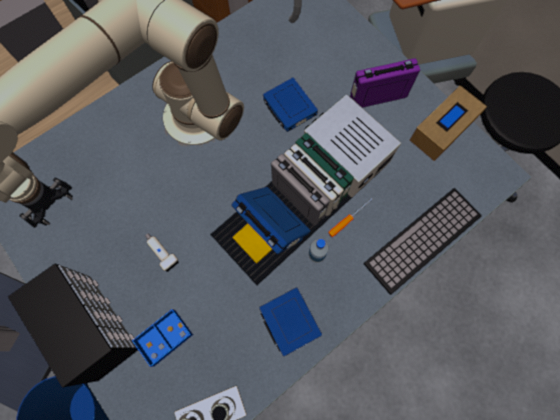

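View pics/top0.png

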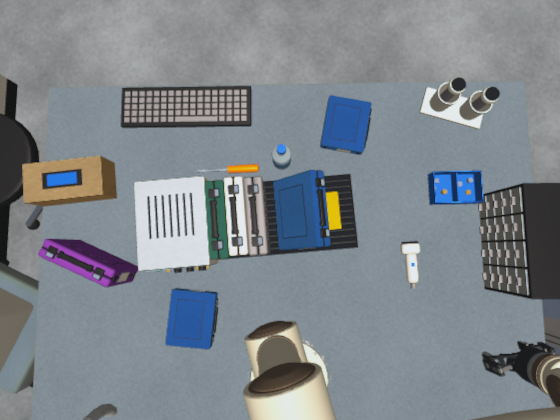

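The blue candidates in the scene picture are (270,218), leaning on the yellow bookend; (290,320), lying flat; and (290,103), a small one lying flat. The leaning one at the end of the row fits the description. Next I'll enlarge that crop and measure it.

```bash
cat > m.py <<'E'
from h import *
import sys
def analyze(tag):
    P=[];C=[]
    for n in ['scene','top']:
        p=shot(n,f'{n}_{tag}.png'); w=cloud(p); P.append(w.reshape(-1,3));C.append(p['pixels'].reshape(-1,3))
        im=cv2.cvtColor(p['pixels'],cv2.COLOR_RGB2BGR)
        cr=im[150:290,190:350] if n=='scene' else im[150:290,120:380]
        cv2.imwrite(f'pics/{n}c_{tag}.png',cv2.resize(cr,None,fx=3,fy=3,interpolation=cv2.INTER_CUBIC))
    P=np.vstack(P);C=np.vstack(C).astype(float)
    np.savez(f'c_{tag}.npz',P=P,C=C)
    return P,C
if __name__=='__main__': analyze(sys.argv[1])
E
python3 m.py a; python3 - <<'E'
import numpy as np,cv2
d=np.load('c_a.npz');P,C=d['P'],d['C']
ok=np.isfinite(P[:,0])&(P[:,0]>.33)&(P[:,0]<.68)&(P[:,1]>-.25)&(P[:,1]<.32)&(P[:,2]>-.01)
P,C=P[ok],C[ok]
hsv=cv2.cvtColor(C.astype(np.uint8)[None],cv2.COLOR_RGB2HSV)[0].astype(int)
blue=(hsv[:,0]>100)&(hsv[:,0]<120)&(hsv[:,1]>150)&(P[:,1]<.06)&(P[:,2]>.01)
yel=(hsv[:,0]>20)&(hsv[:,0]<32)&(hsv[:,1]>150)
B=P[blue];Y=P[yel]
print(len(B),len(Y));print('blue',B.min(0),B.max(0));print('yel',np.percentile(Y,[1,50,99],axis=0))
# ransac plane
rng=np.random.default_rng(0);best=None
for _ in range(500):
    s=B[rng.choice(len(B),3,False)];n=np.cross(s[1]-s[0],s[2]-s[0]);n/=np.linalg.norm(n)+1e-12
    i=abs((B-s[0])@n)<.003
    if best is None or i.sum()>best.sum():best=i
Q=B[best];c=Q.mean(0);n=np.linalg.svd(Q-c)[2][2];n*=np.sign(n[2]);print('plane',len(Q),c,n,'lean',90-np.degrees(np.arccos(n[2])))
print(np.percentile(Q,[0.5,99.5],axis=0))
# side view
for nm,x in (('all',.5),):
    im=np.full((500,700,3),255,np.uint8)
    for p,cc in zip(P,C):
        u=int((p[1]+.25)*1200);v=int(450-p[2]*1200*1.5)
        if 0<=u<700 and 0<=v<500:cv2.circle(im,(u,v),1,tuple(map(float,cc[::-1])),-1)
    cv2.imwrite('pics/side_a.png',im)
np.set_printoptions(precision=4,suppress=True)
# row tops
T=P[(P[:,2]>.172)&(P[:,1]<.2)]
for y in np.arange(.04,.2,.01):
    s=T[(T[:,1]>y)&(T[:,1]<y+.01)]; print(round(y,3),len(s), s.mean(0) if len(s) else '')
E
```

```text
5692 1337
blue [ 0.4026813  -0.11858178  0.01189122] [0.6799608  0.04981549 0.17846166]
yel [[ 0.46244947 -0.17062057  0.00153032]
 [ 0.52858896 -0.13925156  0.01768213]
 [ 0.665114    0.17225277  0.0273651 ]]
plane 4131 [ 0.51393655 -0.02331398  0.1153799 ] [-0.06021696  0.76933785  0.63599779] lean 39.49402786091242
[[ 0.40578525 -0.08051895  0.04191947]
 [ 0.62019864  0.0400638   0.17702456]]
0.04 0 
0.05 57 [0.4194 0.0583 0.179 ]
0.06 328 [0.4677 0.0655 0.1816]
0.07 523 [0.5001 0.0748 0.1841]
0.08 543 [0.4995 0.0852 0.1867]
0.09 465 [0.4982 0.0949 0.1898]
0.1 467 [0.4978 0.1051 0.185 ]
0.11 434 [0.4949 0.115  0.1821]
0.12 524 [0.4997 0.1248 0.1829]
0.13 520 [0.5022 0.1352 0.1847]
0.14 526 [0.4976 0.145  0.1891]
0.15 419 [0.4998 0.1549 0.1877]
0.16 464 [0.4949 0.165  0.1832]
0.17 516 [0.4889 0.175  0.1822]
0.18 508 [0.4935 0.1851 0.1843]
0.19 539 [0.4889 0.1952 0.1871]
```

View pics/scenec_a.png

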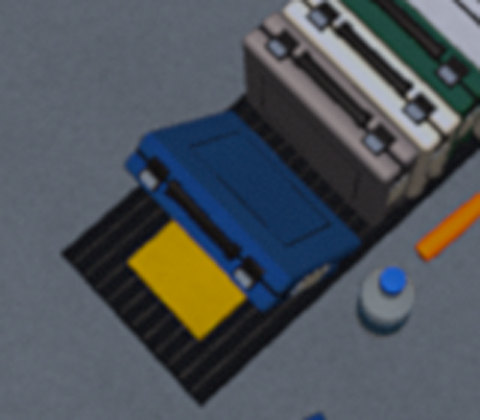

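View pics/topc_a.png

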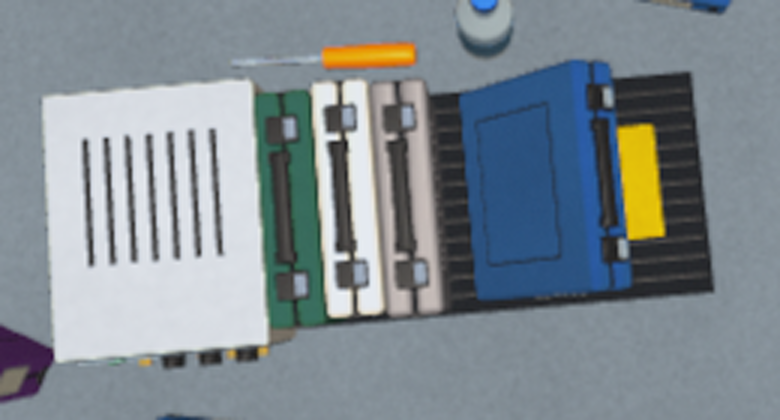

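View pics/side_a.png

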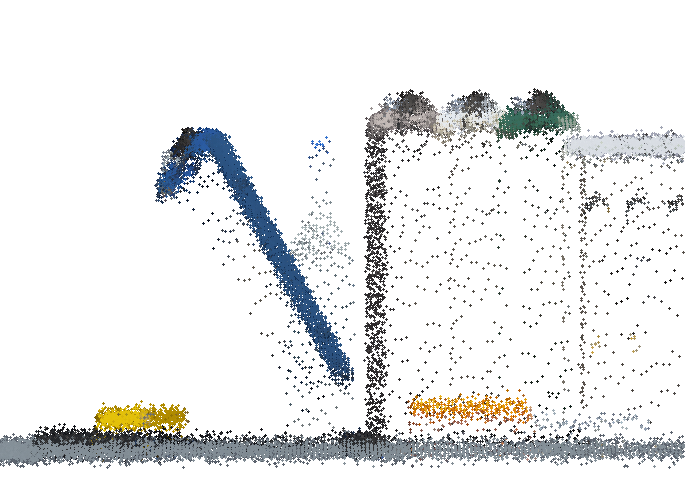

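The crop shows the leaning case with its handle and latches at top-crop (605,170), and the yellow foot sticking out at (640,180). It leans about 39.5°. Next: yaw, bookend outline, grey face, and tool axes.

```bash
python3 - <<'E'
import numpy as np,cv2
from h import *
np.set_printoptions(precision=4,suppress=True)
d=np.load('c_a.npz');P,C=d['P'],d['C']
ok=np.isfinite(P[:,0]);P,C=P[ok],C[ok]
hsv=cv2.cvtColor(C.astype(np.uint8)[None],cv2.COLOR_RGB2HSV)[0].astype(int)
yel=(hsv[:,0]>22)&(hsv[:,0]<32)&(hsv[:,1]>150)&(P[:,1]<-.06)&(P[:,1]>-.25)&(abs(P[:,0]-.52)<.12)&(P[:,2]>.008)
Y=P[yel];r=cv2.minAreaRect(Y[:,:2].astype(np.float32)*1000);print('bookend',r,cv2.boxPoints(r))
# outer edge by x-bin
for x in np.arange(.46,.58,.01):
    s=Y[(Y[:,0]>x)&(Y[:,0]<x+.01)]
    if len(s)>10: print(round(x,3),np.percentile(s[:,1],[2,98]),np.median(s[:,2]))
# grey face: points y .05-.08 , z .03-.15
G=P[(P[:,1]>.045)&(P[:,1]<.08)&(P[:,2]>.02)&(P[:,2]<.16)&(P[:,0]>.40)&(P[:,0]<.6)]
for _ in range(4):
    A=np.c_[G[:,0],G[:,2],np.ones(len(G))];k=np.linalg.lstsq(A,G[:,1],rcond=None)[0];G=G[abs(A@k-G[:,1])<.006]
print('grey y=',k,len(G),'y at x=.51:',k@[.51,.09,1],'yaw',np.degrees(np.arctan(k[0])))
# pulser top front face / tops rect
o=get_obs();R=Rm(o['tcp_rot']);print('tool axes cols\n',R,o['ee_pos'])
E
```

```text
bookend ((522.8693237304688, -132.9244384765625), (124.33128356933594, 69.5205307006836), 5.523995399475098) [[ 457.6462 -104.3098]
 [ 464.3385 -173.5075]
 [ 588.0924 -161.539 ]
 [ 581.4001  -92.3414]]
0.46 [-0.1672 -0.1047] 0.017116579125580067
0.47 [-0.1685 -0.1063] 0.01796921658966666
0.48 [-0.1677 -0.1044] 0.017693200269959908
0.49 [-0.1673 -0.1037] 0.017830475141019653
0.5 [-0.1677 -0.1023] 0.017342262269329556
0.51 [-0.1659 -0.1018] 0.016834002545435323
0.52 [-0.164  -0.1001] 0.018155780918412745
0.53 [-0.1651 -0.0999] 0.0182481708798492
0.54 [-0.1639 -0.0984] 0.017362874104060566
0.55 [-0.1625 -0.0978] 0.01762687285150899
0.56 [-0.1611 -0.0992] 0.017905031000507776
0.57 [-0.1607 -0.0977] 0.018389407935052948
grey y= [0.0754 0.0002 0.0249] 752 y at x=.51: 0.06340287357093495 yaw 4.312261831981393
tool axes cols
 [[-0.      0.2676 -0.9635]
 [-0.     -0.9635 -0.2676]
 [-1.      0.      0.    ]] [ 0.1471 -0.5299  0.2313]
```

Measurements agree. Row yaw is about 4.4°, the foot is at about (0.512, −0.001), the overhanging edge at about (0.521, −0.115, 0.143), and the grey face at y≈0.063, so roughly 10 mm of gap will be left. I'm moving the tool over behind the case, turned so that the wrist camera faces away from the row.

apply_moves([
  [[0,-14,-26,-0.14,0,0,0.3],[0,-28,-51,-0.28,0,0,0.3],[0,-42,-77,-0.42,0,0,0.3],[0,-56,-102,-0.56,0,0,0.3],[0,-69,-128,-0.7,0,0,0.3],[0,-83,-154,-0.84,0,0,0.3],[0,-97,-179,-0.98,0,0,0.3],[0,-111,-205,-1.12,0,0,0.3],[0,-125,-231,-1.26,0,0,0.3],[0,-139,-256,-1.4,0,0,0.3],[0,-153,-282,-1.54,0,0,0.3],[0,-167,-307,-1.68,0,0,0.3],[0,-180,-333,-1.82,0,0,0.3],[0,-194,-359,-1.96,0,0,0.3],[0,-208,-384,-2.1,0,0,0.3],[0,-222,-410,-2.24,0,0,0.3],[0,-236,-436,-2.38,0,0,0.3],[0,-250,-461,-2.52,0,0,0.3],[0,-250,-461,-2.52,0,0,0.3]],
])

```text
time: 2.75
ee_pos: [0.5261, -0.1636, 0.2307]
tcp_rot: [132.6, 90.0, 112.9]
wrist_force: [-1.2, 0.2, 0.3]
opening: 0.0257
```

apply_moves([
  [[0,0,0,-0.14,0,0,0.3],[0,0,0,-0.28,0,0,0.3],[0,0,0,-0.42,0,0,0.3],[0,0,0,-0.56,0,0,0.3],[0,0,0,-0.7,0,0,0.3],[0,0,0,-0.84,0,0,0.3],[0,0,0,-0.98,0,0,0.3],[0,0,0,-1.12,0,0,0.3],[0,0,0,-1.26,0,0,0.3],[0,0,0,-1.4,0,0,0.3],[0,0,0,-1.54,0,0,0.3],[0,0,0,-1.68,0,0,0.3],[0,0,0,-1.82,0,0,0.3],[0,0,0,-1.96,0,0,0.3],[0,0,0,-2.0,0,0,0.3]],
])

```text
time: 4.25
ee_pos: [0.5257, -0.1641, 0.2308]
tcp_rot: [22.0, 90.0, 117.0]
wrist_force: [-0.1, -0.1, -0.5]
opening: 0.0258
```

```bash
python3 - <<'E'
from h import *
np.set_printoptions(precision=4,suppress=True)
o=get_obs();print(o['time'],o['q'],o['ee_pos'],o['opening'],o['wrist_force']);print(Rm(o['tcp_rot']))
R=Rm(o['tcp_rot']);y=R[:,1];print('yaw',np.degrees(np.arctan2(y[1],y[0])))
shot('scene','scene_b.png')
E
```

```text
4.25 [ -17.351     5.0963   10.1499   95.0751    0.022  -112.4235] [ 0.5257 -0.1641  0.2308] 0.025797210933618954 [-0.0898 -0.0714 -0.5028]
[[-0.0002 -0.9961 -0.0884]
 [ 0.0005 -0.0884  0.9961]
 [-1.      0.0002  0.0005]]
yaw -174.92758065520047
```

View pics/scene_b.png

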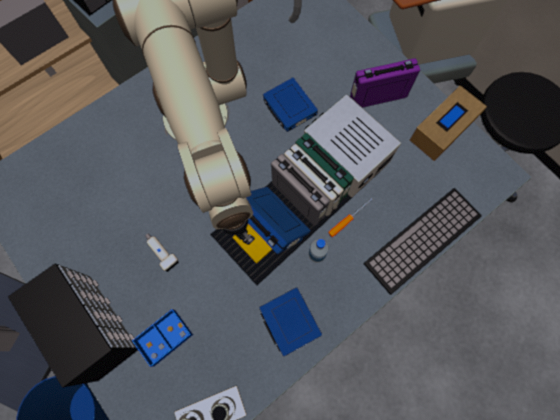

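apply_moves([
  [[20,0,0,0.012,0,0,0.3],[40,0,0,0.012,0,0,0.3],[60,0,0,0.012,0,0,0.3],[80,0,0,0.012,0,0,0.3],[100,0,0,0.012,0,0,0.3],[113,0,0,0.012,0,0,0.3],[113,0,8,0.012,0,0,0.3],[113,0,16,0.012,0,0,0.3],[113,0,24,0.012,0,0,0.3],[113,0,30,0.012,0,0,0.3],[113,0,30,0.012,0,0,0.3]],
])

```text
time: 5.4
ee_pos: [0.5233, -0.1333, 0.1186]
tcp_rot: [-75.3, 90.0, 19.1]
wrist_force: [0.6, 0.4, 0.1]
opening: 0.0257
```

```bash
python3 - <<'E'
from h import *
np.set_printoptions(precision=4,suppress=True)
o=get_obs();print(o['time'],o['ee_pos'],o['wrist_force'])
p=shot('wrist','wrist_c.png')
E
```

```text
5.4 [ 0.5233 -0.1333  0.1186] [0.5684 0.4016 0.0542]
```

View pics/wrist_c.png

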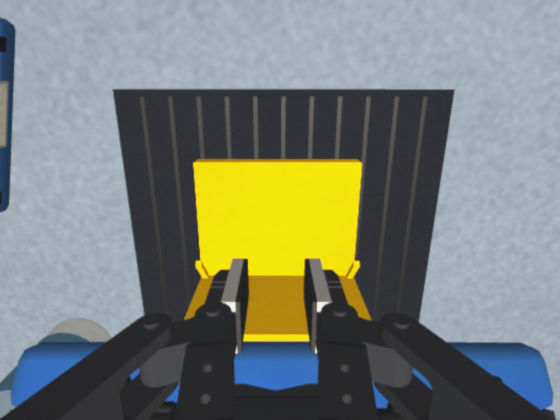

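apply_moves([
  [[0,0,4,0,0,0,0.3],[0,0,8,0,0,0,0.3],[-2,0,12,0,0,0,0.3],[-4,0,16,0,0,0,0.3],[-6,0,20,0,0,0,0.3],[-8,0,24,0,0,0,0.3],[-10,0,28,0,0,0,0.3],[-12,0,32,0,0,0,0.3],[-14,0,36,0,0,0,0.3],[-15,0,40,0,0,0,0.3]],
])

```text
time: 6.45
ee_pos: [0.5202, -0.0934, 0.1335]
tcp_rot: [-62.8, 90.0, 31.6]
wrist_force: [0.3, -0.6, 0.9]
opening: 0.0254
```

```bash
cat > fit.py <<'E'
import sys
from h import *
from m import analyze
np.set_printoptions(precision=4,suppress=True)
P,C=analyze(sys.argv[1]);o=get_obs();print(o['time'],o['ee_pos'],o['wrist_force'])
ok=np.isfinite(P[:,0])&(P[:,0]>.38)&(P[:,0]<.64)&(P[:,1]>-.2)&(P[:,1]<.06)&(P[:,2]>.03)
B,C=P[ok],C[ok]
hsv=cv2.cvtColor(C.astype(np.uint8)[None],cv2.COLOR_RGB2HSV)[0].astype(int)
B=B[(hsv[:,0]>100)&(hsv[:,0]<120)&(hsv[:,1]>150)]
rng=np.random.default_rng(0);best=None
for _ in range(500):
    s=B[rng.choice(len(B),3,False)];n=np.cross(s[1]-s[0],s[2]-s[0]);n/=np.linalg.norm(n)+1e-12
    i=abs((B-s[0])@n)<.003
    if best is None or i.sum()>best.sum():best=i
Q=B[best];c=Q.mean(0);n=np.linalg.svd(Q-c)[2][2];n*=np.sign(n[2]);print('plane',len(Q),c,n,'lean',90-np.degrees(np.arccos(n[2])),'yaw',np.degrees(np.arctan2(-n[0],n[1])))
E
python3 fit.py d
```

```text
6.55 [ 0.5202 -0.0932  0.1334] [ 0.217  -0.1401 -0.5344]
plane 2388 [0.5208 0.0022 0.1197] [-0.0647  0.892   0.4474] lean 26.577005180257075 yaw 4.149044852715249
```

View pics/scenec_d.png

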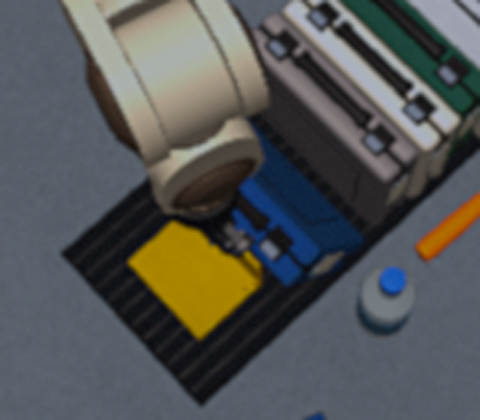

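apply_moves([
  [[-2,0,4,0,0,0,0.3],[-3,0,8,0,0,0,0.3],[-4,0,12,0,0,0,0.3],[-6,0,16,0,0,0,0.3],[-8,0,19,0,0,0,0.3],[-9,0,21,0,0,0,0.3],[-10,0,23,0,0,0,0.3],[-11,0,25,0,0,0,0.3],[-12,0,27,0,0,0,0.3],[-12,0,29,0,0,0,0.3],[-12,0,31,0,0,0,0.3],[-12,0,33,0,0,0,0.3],[-12,0,34,0,0,0,0.3],[-12,0,34,0,0,0,0.3]],
])

```text
time: 7.95
ee_pos: [0.5175, -0.0592, 0.1454]
tcp_rot: [-46.7, 90.0, 47.7]
wrist_force: [0.2, -0.2, 0.7]
opening: 0.0255
```

```bash
python3 fit.py e
```

```text
8.05 [ 0.5175 -0.0593  0.1454] [ 0.3113  0.2501 -0.1422]
plane 956 [0.517  0.0306 0.1849] [0.0013 0.0328 0.9995] lean 88.1210063520679 yaw -2.224082638509983
```

View pics/scenec_e.png

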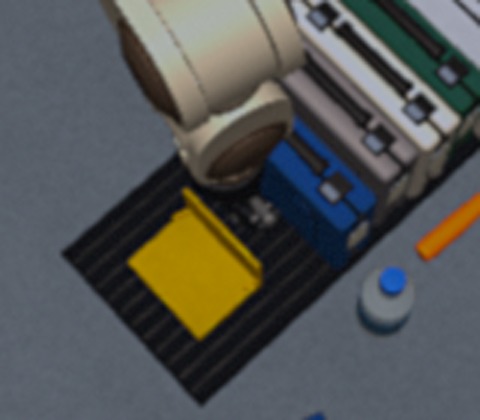

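The case stands at scene-crop (320,200), with its top at z=0.185, and the bookend is still clear at (205,270). Now up, back over the bookend and down behind its foot.

apply_moves([
  [[0,0,-4,0,0,0,0.4],[-20,0,-8,0,0,0,0.4],[-45,0,-12,0,0,0,0.4],[-75,0,-20,0,0,0,0.4],[-80,0,-45,0,0,0,0.4],[-80,0,-75,0,0,0,0.4],[-80,0,-105,0,0,0,0.4],[-60,0,-130,0,0,0,0.4],[-30,0,-143,0,0,0,0.4],[0,0,-143,0,0,0,0.4],[30,0,-143,0,0,0,0.4],[60,0,-143,0,0,0,0.4],[60,0,-143,0,0,0,0.4]],
])

```text
time: 9.35
ee_pos: [0.5264, -0.2014, 0.0812]
tcp_rot: [59.1, 89.6, 153.5]
wrist_force: [0.0, -0.1, 0.1]
opening: 0.0341
```

```bash
python3 - <<'E'
from h import *
np.set_printoptions(precision=4,suppress=True)
o=get_obs();print(o['time'],o['ee_pos'],o['wrist_force'])
p=shot('wrist','wrist_f.png'); p=shot('scene','scene_f.png');w=cloud(p).reshape(-1,3);C=p['pixels'].reshape(-1,3)
hsv=cv2.cvtColor(C[None],cv2.COLOR_RGB2HSV)[0].astype(int)
s=(hsv[:,0]>22)&(hsv[:,0]<32)&(hsv[:,1]>150)&(abs(w[:,0]-.52)<.1)&(abs(w[:,1]+.13)<.1)
Y=w[s];L=Y[(Y[:,2]<.03)];H=Y[Y[:,2]>.07];print(len(L),np.nanpercentile(L,[1,99],axis=0));print(len(H),np.nanpercentile(H,[2,50,98],axis=0) if len(H) else'')
cr=cv2.cvtColor(p['pixels'],cv2.COLOR_RGB2BGR)[150:290,190:350];cv2.imwrite('pics/scenec_f.png',cv2.resize(cr,None,fx=4,fy=4,interpolation=cv2.INTER_CUBIC))
E
```

```text
9.35 [ 0.5264 -0.2014  0.0812] [ 0.0274 -0.0734  0.1122]
885 [[ 0.4604 -0.1656  0.0012]
 [ 0.584  -0.0587  0.0264]]
74 [[ 0.4624 -0.0807  0.0755]
 [ 0.5206 -0.0751  0.0874]
 [ 0.5749 -0.0694  0.0938]]
```

View pics/wrist_f.png

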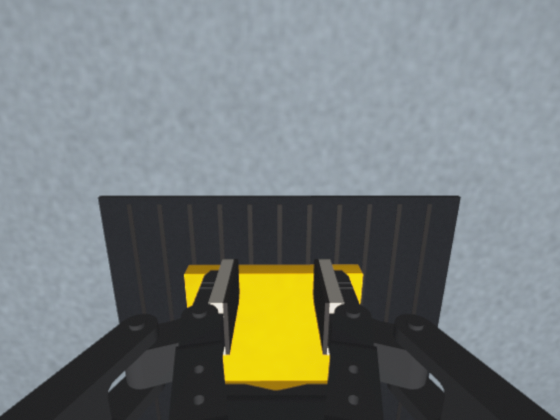

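View pics/scenec_f.png

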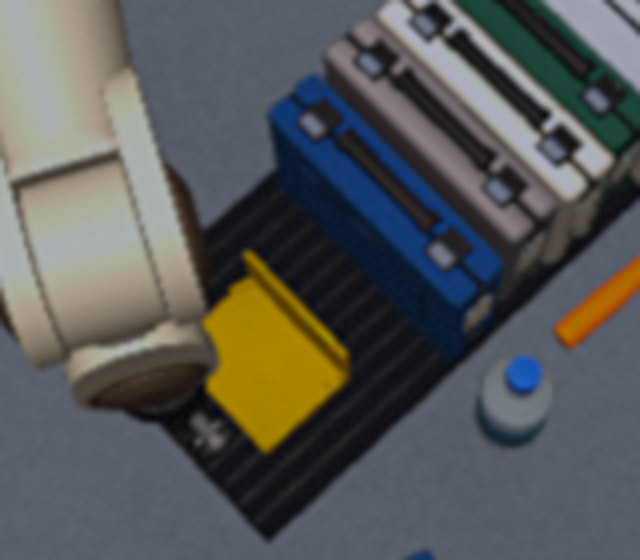

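The picture shows the fingers behind and centred on the foot's outer edge (wrist px 275,265). Going down and starting to push.

apply_moves([
  [[20,0,0,0,0,0,0.4],[40,0,0,0,0,0,0.4],[58,0,0,0,0,0,0.4],[68,0,0,0,0,0,0.4],[73,0,0,0,0,0,0.4],[73,0,6,0,0,0,0.4],[73,0,12,0,0,0,0.4],[73,0,18,0,0,0,0.4],[73,0,22,0,0,0,0.4],[73,0,26,0,0,0,0.4],[73,0,30,0,0,0,0.4],[73,0,34,0,0,0,0.4]],
])

```text
time: 10.65
ee_pos: [0.5262, -0.1686, 0.0135]
tcp_rot: [-145.0, 89.9, -50.6]
wrist_force: [-1.3, -5.5, 1.2]
opening: 0.0343
```

```bash
cat > chk.py <<'E'
import sys
from h import *
np.set_printoptions(precision=4,suppress=True)
o=get_obs();print(o['time'],o['ee_pos'],o['wrist_force'])
p=shot('scene');w=cloud(p).reshape(-1,3);C=p['pixels'].reshape(-1,3)
hsv=cv2.cvtColor(C[None],cv2.COLOR_RGB2HSV)[0].astype(int)
s=(hsv[:,0]>22)&(hsv[:,0]<32)&(hsv[:,1]>150)&(abs(w[:,0]-.52)<.1)&(abs(w[:,1]+.08)<.15)
Y=w[s];L=Y[(Y[:,2]<.03)];H=Y[Y[:,2]>.07];print(len(L),np.nanpercentile(L,[1,99],axis=0));print(len(H),np.nanpercentile(H,[2,50,98],axis=0) if len(H) else'')
if len(H)>10: print('plate yaw',np.degrees(np.polyfit(H[:,0],H[:,1],1)[0]) if 1 else'')
cr=cv2.cvtColor(p['pixels'],cv2.COLOR_RGB2BGR)[150:290,190:350];cv2.imwrite(f'pics/scenec_{sys.argv[1]}.png',cv2.resize(cr,None,fx=4,fy=4,interpolation=cv2.INTER_CUBIC))
E
python3 chk.py g
```

```text
10.65 [ 0.5262 -0.1686  0.0135] [-1.2842 -5.4647  1.2243]
567 [[ 0.4765 -0.149   0.0002]
 [ 0.5843 -0.0468  0.0253]]
76 [[ 0.4745 -0.1534  0.0773]
 [ 0.5344 -0.0663  0.0886]
 [ 0.5793 -0.0602  0.1545]]
plate yaw -14.897791704740838
```

View pics/scenec_g.png

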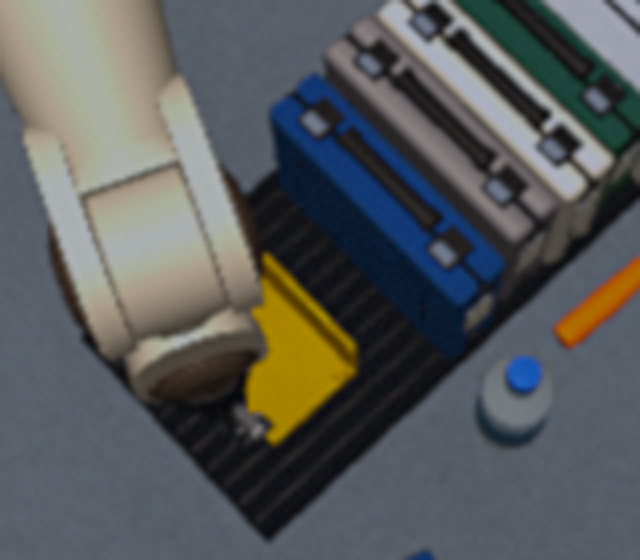

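apply_moves([
  [[0,0,-5,0,0,0,0.4],[3,0,-5,0,0,0,0.4],[6,0,-5,0,0,0,0.4],[6,0,-5,0,0,0,0.4]],
])

```text
time: 11.1
ee_pos: [0.5261, -0.1729, 0.0066]
tcp_rot: [89.4, 90.0, -176.2]
wrist_force: [-0.0, -0.3, -0.2]
opening: 0.0343
```

apply_moves([
  [[0,0,4,0,0,0,0.4],[0,0,8,0,0,0,0.4],[0,0,12,0,0,0,0.4],[0,0,16,0,0,0,0.4],[0,0,20,0,0,0,0.4],[0,0,24,0,0,0,0.4],[0,0,28,0,0,0,0.4],[0,0,32,0,0,0,0.4],[0,0,36,0,0,0,0.4],[0,0,40,0,0,0,0.4],[0,0,44,0,0,0,0.4],[0,0,48,0,0,0,0.4],[0,0,52,0,0,0,0.4]],
])

```text
time: 12.4
ee_pos: [0.522, -0.1207, 0.0066]
tcp_rot: [82.4, 90.0, 176.8]
wrist_force: [0.1, -3.3, -1.6]
opening: 0.0343
```

```bash
python3 chk.py h
```

```text
12.4 [ 0.522  -0.1207  0.0066] [ 0.146  -3.3101 -1.5513]
480 [[ 0.4819 -0.101   0.0031]
 [ 0.5809 -0.017   0.0277]]
66 [[ 0.4906 -0.1089  0.0811]
 [ 0.5398 -0.0178  0.0873]
 [ 0.5787 -0.0116  0.2644]]
plate yaw -33.765293763334036
```

View pics/scenec_h.png

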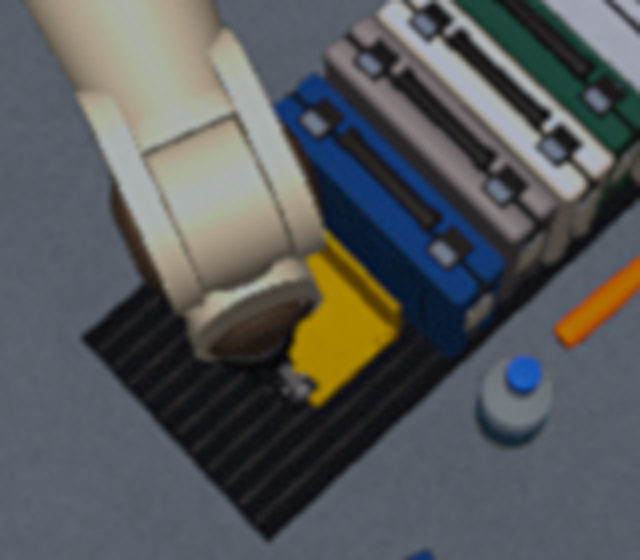

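apply_moves([
  [[0,0,2,0,0,0,0.4],[0,0,4,0,0,0,0.4],[0,0,6,0,0,0,0.4],[0,0,8,0,0,0,0.4],[0,0,10,0,0,0,0.4],[0,0,12,0,0,0,0.4],[0,0,14,0,0,0,0.4],[0,0,16,0,0,0,0.4]],
])

```text
time: 13.25
ee_pos: [0.5208, -0.1047, 0.0067]
tcp_rot: [164.3, 89.9, -101.3]
wrist_force: [0.8, -6.3, -2.1]
opening: 0.0342
```

apply_moves([
  [[0,0,1,0,0,0,0.4],[0,0,2,0,0,0,0.4],[0,0,3,0,0,0,0.4],[0,0,4,0,0,0,0.4]],
])

```text
time: 13.65
ee_pos: [0.5206, -0.1012, 0.0067]
tcp_rot: [173.5, 89.9, -92.1]
wrist_force: [1.1, -7.5, -1.6]
opening: 0.034
```

```bash
python3 chk.py i
```

```text
13.65 [ 0.5206 -0.1012  0.0067] [ 1.144  -7.5498 -1.6192]
446 [[ 0.4866 -0.0806  0.0022]
 [ 0.5791  0.0021  0.0253]]
60 [[ 0.4944 -0.0878  0.0799]
 [ 0.5367  0.0023  0.0887]
 [ 0.5794  0.0072  0.157 ]]
plate yaw -29.488199660877623
```

View pics/scenec_i.png

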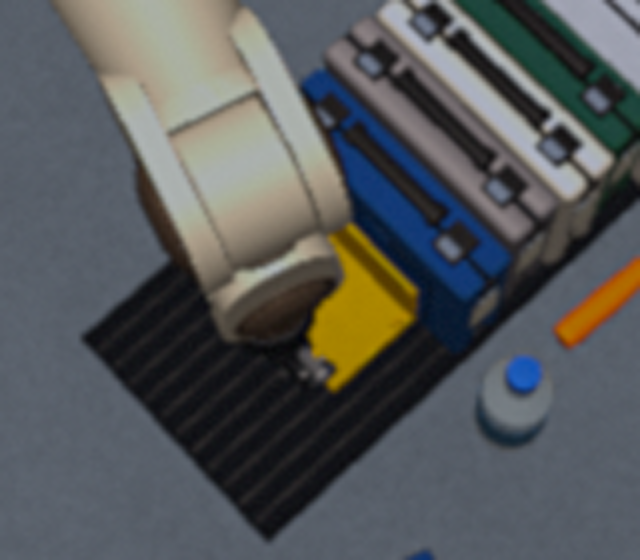

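apply_moves([
  [[0,0,1,0,0,0,0.4],[0,0,2,0,0,0,0.4]],
])

```text
time: 13.9
ee_pos: [0.5204, -0.0995, 0.0067]
tcp_rot: [174.2, 89.8, -91.4]
wrist_force: [0.7, -6.4, -1.8]
opening: 0.034
```

apply_moves([
  [[0,0,1,0,0,0,0.4],[0,0,2,0,0,0,0.4]],
])

```text
time: 14.1
ee_pos: [0.5203, -0.098, 0.0068]
tcp_rot: [176.2, 89.7, -89.5]
wrist_force: [0.1, -6.6, -2.0]
opening: 0.0342
```

```bash
python3 chk.py j; python3 - <<'E'
from h import *
w=None
p=shot('top');im=cv2.cvtColor(p['pixels'],cv2.COLOR_RGB2BGR)[160:270,180:380];cv2.imwrite('pics/topc_j.png',cv2.resize(im,None,fx=4,fy=4,interpolation=cv2.INTER_CUBIC))
E
```

```text
14.1 [ 0.5203 -0.098   0.0068] [ 0.0878 -6.5506 -1.9523]
442 [[ 0.495  -0.0791  0.0025]
 [ 0.5791  0.006   0.0263]]
68 [[ 0.4973 -0.087   0.0771]
 [ 0.5467  0.0059  0.089 ]
 [ 0.5803  0.0112  0.1533]]
plate yaw -28.957105505641085
```

View pics/scenec_j.png

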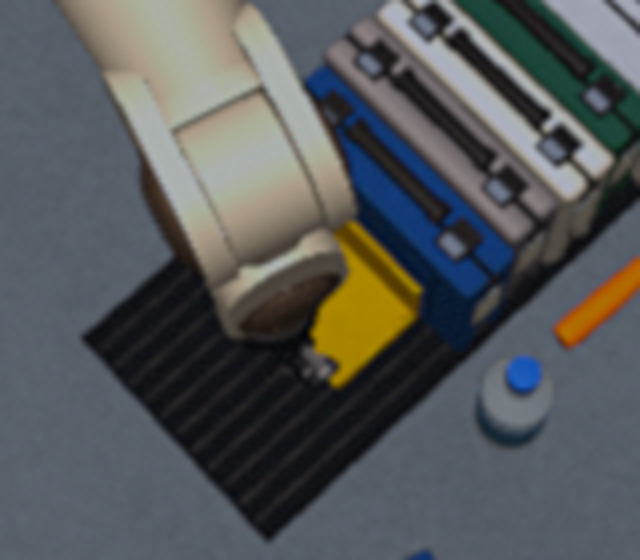

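View pics/topc_j.png

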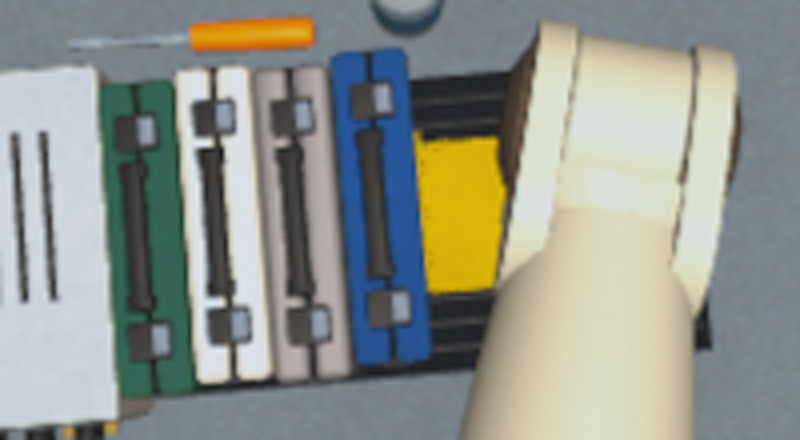

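apply_moves([
  [[0,0,1,0,0,0,0.4],[0,0,2,0,0,0,0.4]],
])

```text
time: 14.4
ee_pos: [0.5201, -0.0964, 0.0067]
tcp_rot: [176.1, 89.7, -89.6]
wrist_force: [1.2, -6.0, -2.6]
opening: 0.034
```

apply_moves([
  [[0,0,1,0,0,0,0.4],[0,0,1.5,0,0,0,0.4]],
])

```text
time: 14.6
ee_pos: [0.5201, -0.0958, 0.0068]
tcp_rot: [176.8, 89.6, -88.9]
wrist_force: [0.5, -9.8, -2.3]
opening: 0.0345
```

```bash
python3 - <<'E'
from h import *
np.set_printoptions(precision=4,suppress=True)
p=shot('top');im=cv2.cvtColor(p['pixels'],cv2.COLOR_RGB2BGR)[160:270,180:380];cv2.imwrite('pics/topc_k.png',cv2.resize(im,None,fx=4,fy=4,interpolation=cv2.INTER_CUBIC))
w=cloud(p); g=p['pixels'].astype(int)
# y positions of colour transitions along a row of case tops (row 195: between latches)
for r in (182,192,205,215,228):
    z=w[r];print(r,[(u,round(float(z[u,1]),3),round(float(z[u,2]),3),tuple(g[r,u])) for u in range(258,288,2)][:15] if r==192 else '')
E
```

```text
182 
192 [(258, 0.081, 0.184, (np.int64(101), np.int64(98), np.int64(96))), (260, 0.076, 0.183, (np.int64(179), np.int64(170), np.int64(167))), (262, 0.07, 0.181, (np.int64(114), np.int64(108), np.int64(107))), (264, 0.065, 0.181, (np.int64(39), np.int64(82), np.int64(137))), (266, 0.059, 0.185, (np.int64(39), np.int64(85), np.int64(153))), (268, 0.053, 0.184, (np.int64(40), np.int64(70), np.int64(119))), (270, 0.048, 0.18, (np.int64(38), np.int64(54), np.int64(84))), (272, 0.042, 0.19, (np.int64(42), np.int64(45), np.int64(54))), (274, 0.037, 0.184, (np.int64(38), np.int64(58), np.int64(88))), (276, 0.031, 0.185, (np.int64(41), np.int64(85), np.int64(154))), (278, 0.026, 0.185, (np.int64(40), np.int64(86), np.int64(154))), (280, 0.02, 0.179, (np.int64(40), np.int64(86), np.int64(151))), (282, 0.016, 0.006, (np.int64(51), np.int64(70), np.int64(99))), (284, 0.009, 0.004, (np.int64(65), np.int64(61), np.int64(50))), (286, 0.003, 0.004, (np.int64(44), np.int64(45), np.int64(46)))]
205 
215 
228
```

View pics/topc_k.png

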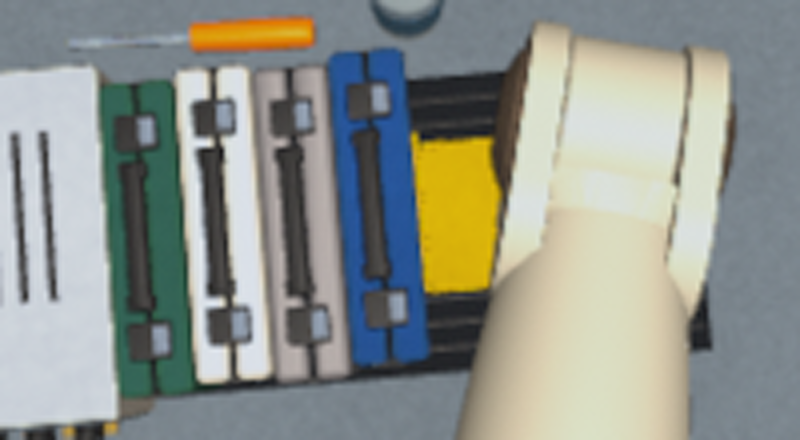

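Force is now rising (6 → 9.8 N) and the seam has closed. One or two more small nudges will seat it.

apply_moves([
  [[0,0,1,0,0,0,0.4],[0,0,1.5,0,0,0,0.4]],
])

```text
time: 14.85
ee_pos: [0.5201, -0.0957, 0.0068]
tcp_rot: [178.0, 89.4, -87.8]
wrist_force: [0.8, -13.2, -2.7]
opening: 0.0344
```

apply_moves([
  [[0,0,1,0,0,0,0.4],[0,0,1,0,0,0,0.4]],
])

```text
time: 15.05
ee_pos: [0.5201, -0.0958, 0.0069]
tcp_rot: [178.2, 89.2, -87.6]
wrist_force: [0.9, -10.8, -2.1]
opening: 0.0344
```

```bash
python3 - <<'E'
from h import *
print(get_obs()['wrist_force'])
p=shot('top');im=cv2.cvtColor(p['pixels'],cv2.COLOR_RGB2BGR)[160:270,220:320];cv2.imwrite('pics/topc_l.png',cv2.resize(im,None,fx=5,fy=5,interpolation=cv2.INTER_CUBIC))
E
```

```text
[  0.91292673 -10.80341393  -2.11236199]
```

View pics/topc_l.png

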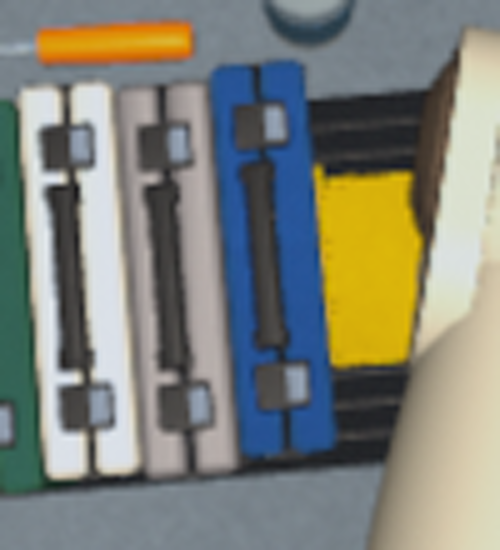

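The arm has stalled at 11–13 N, so the stack is seated. Backing off and rising clear to check.

apply_moves([
  [[0,0,-2,0,0,0,0.4],[0,0,-6,0,0,0,0.4],[0,0,-14,0,0,0,0.4],[0,0,-25,0,0,0,0.4],[-10,0,-40,0,0,0,0.4],[-30,0,-60,0,0,0,0.4],[-60,0,-90,0,0,0,0.4],[-95,0,-125,0,0,0,0.4],[-130,0,-160,0,0,0,0.4],[-165,0,-200,0,0,0,0.4],[-200,0,-240,0,0,0,0.4],[-230,0,-260,0,0,0,0.4],[-230,0,-260,0,0,0,0.4]],
])

```text
time: 16.4
ee_pos: [0.5393, -0.3566, 0.2459]
tcp_rot: [-163.5, 88.9, -69.5]
wrist_force: [0.7, -0.5, -0.9]
opening: 0.0344
```

```bash
python3 - <<'E'
from h import *
from m import analyze
np.set_printoptions(precision=4,suppress=True)
P,C=analyze('z');print(get_obs()['ee_pos'])
ok=np.isfinite(P[:,0])&(P[:,0]>.36)&(P[:,0]<.66)&(P[:,1]>-.2)&(P[:,1]<.2)
P,C=P[ok],C[ok];h=cv2.cvtColor(C.astype(np.uint8)[None],cv2.COLOR_RGB2HSV)[0].astype(int)
b=(h[:,0]>100)&(h[:,0]<120)&(h[:,1]>140)&(P[:,1]<.08)
T=P[b&(P[:,2]>.178)&(P[:,2]<.19)];print('blue top',cv2.minAreaRect((T[:,:2]*1000).astype(np.float32)),np.linalg.svd(T-T.mean(0))[2][2])
F=P[b&(P[:,2]>.03)&(P[:,2]<.16)]
A=np.c_[F[:,0],F[:,2],np.ones(len(F))];
for _ in range(4):
    k=np.linalg.lstsq(A,F[:,1],rcond=None)[0];i=abs(A@k-F[:,1])<.006;A,F=A[i],F[i]
print('blue -y face',k,len(F),'y at .515',k@[.515,.05,1],'yaw',np.degrees(np.arctan(k[0])))
y=(h[:,0]>22)&(h[:,0]<32)&(h[:,1]>150)&(P[:,1]<.04)
L=P[y&(P[:,2]<.03)];print('foot',cv2.minAreaRect((L[:,:2]*1000).astype(np.float32)))
H=P[y&(P[:,2]>.075)];kk=np.polyfit(H[:,0],H[:,1],1);print('plate top',H.mean(0),np.degrees(np.arctan(kk[0])))
g=(h[:,1]<40)&(P[:,2]>.176)&(P[:,2]<.188)&(P[:,1]>.05)&(P[:,1]<.13)&(h[:,2]>120)&(h[:,2]<210)
print('grey top',cv2.minAreaRect((P[g][:,:2]*1000).astype(np.float32)))
E
```

```text
[ 0.5388 -0.3535  0.2411]
blue top ((509.2376708984375, 35.5213737487793), (219.4786834716797, 55.10296630859375), 4.495739936828613) [ 0.0013 -0.0135  0.9999]
blue -y face [ 0.0796 -0.0031 -0.0304] 347 y at .515 0.010417455151200582 yaw 4.553117766650767
foot ((518.0057983398438, -39.50311279296875), (138.34288024902344, 94.44990539550781), 4.700153350830078)
plate top [0.5158 0.0077 0.0887] 4.1503324035219356
grey top ((499.39520263671875, 96.61486053466797), (218.131591796875, 69.49193572998047), 1.4388161897659302)
```

View pics/scenec_z.png

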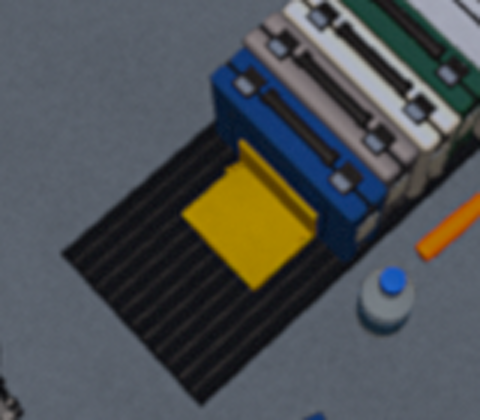

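View pics/topc_z.png

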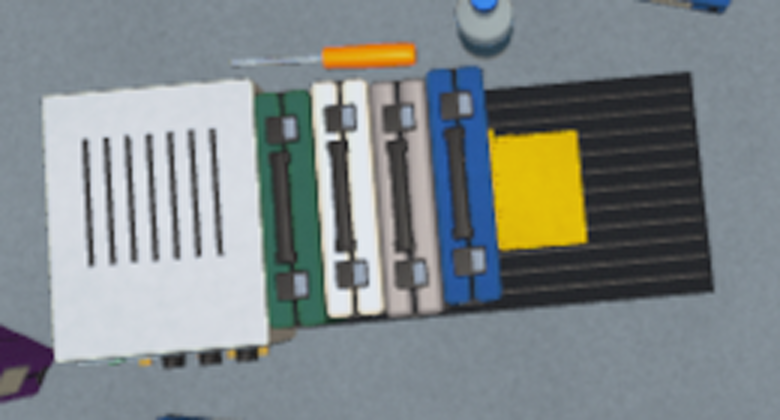

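```bash
python3 -c "
from h import *
o=get_obs();print(o['time'],o['qd'].round(2));print(bot.job_done())"
```

```text
16.5 [ 1.59 -0.34 -4.04 -0.64  0.2   0.41]
the job is handed in; nothing more can be done
None
```

The blue case now stands upright against the grey case, with the bookend up behind it. I handed the job in at about 16.5 s, with the robot clear of everything.

I pushed the overhanging edge of the case slowly with the fingertips from about 39.5° of lean until it dropped onto its base. Only then did I push the bookend by the outer edge of its foot. The bookend carried the case the last 10 mm or so to the grey case, and the push stalled at 11–13 N.

Last checks, taken from the camera pictures:
- **Blue case:** it is upright within about 1°, with its yaw 4.5° against 4.3° for the grey face. Its outer face is at y ≈ 0.0104 m, which puts its inner face at about 0.0644 m. I measured the grey face at 0.0634 m before the push, and no gap shows in the top picture.
- **Bookend:** the middle of its plate top is at y ≈ 0.0077 m, so its row face touches the case within measuring error. Its yaw is 4.2°.
- **Rest of the bench:** the grey, white and green cases, the bottle and the driver look unmoved in the pictures.

- **Fit that disagreed:** the final fit of the grey case's top gave 1.4° yaw and too wide an outline. It had picked up points from its neighbour, so I relied on the earlier face fit and the pictures.
- **Sideways offset:** the blue case sits about 10 mm further along x than the grey one. I did not correct this, as it seems to have been so from the start.

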